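# Park the texture roller in its catch with the paddle

### The job

The roller has just been waxed and must not be touched by hand: pick up the walnut paddle and, pushing gently with it, roll the roller up the ramp until both its axle pins snap in behind the two sprung catches and it stays there by itself, without ramming it against the end bar. Then lay the paddle flat on the bench, clear of the ramp, and leave the other things where they are.

Things in the scene. Friction and masses are not known exactly. Their poses are not given: they have to be found in the camera images.
- roller: Freshly waxed wooden texture roller, 0.3 kg: barrel 44 mm in diameter and 84 mm long, with a round-ended steel axle pin 14 mm in diameter on each end, 124 mm over the pins. Lies across the ramp at its foot, its axis 95 mm downhill of the ramp's origin. Origin at its centre, y along its axis; it turns as it rolls.
- ramp: Fixed wooden ramp, 260 mm long, 100 mm wide: two rails between guide lips 88 mm apart. Origin on the bench below its middle, x uphill along it. At the origin the rails' tops are 45 mm and the lips' tops 53 mm above the bench; all rise 7 mm per 100 mm of x. A low bar (top 51 mm up) stops the roller at the foot; left alone it rolls back there.
- track_mid (a point): Point 22 mm above the rails over the ramp's origin; the roller's axis travels along the uphill line through it. Near the top a fixed wooden frame straddles the ramp, set anew each time and NOT measured: a parked roller has its axis 25 to 82 mm uphill of this point. Cheeks with inner faces 138 mm apart and tops 94 mm up carry the catches; its end bar stops the roller 1.5 mm past the parked place.
- catch_l (a joint): Sprung steel catch nose in the frame's left cheek (looking uphill). m it is pushed outward: 0 sprung fully in, 3 mm as the rounded end of the axle pin passes it. The pins meet both noses 16 mm before the parked place, are half way (still not held) 8 mm before it, then snap in. Both together take a push of about 5 to 6 N; more than 15 N on the roller is ramming.
- catch_r (a joint): Sprung steel catch nose in the frame's right cheek (looking uphill). m it is pushed outward: 0 sprung fully in, 3 mm as the rounded end of the axle pin passes it. The pins meet both noses 16 mm before the parked place, are half way (still not held) 8 mm before it, then snap in. Both together take a push of about 5 to 6 N; more than 15 N on the roller is ramming.
- paddle: Walnut paddle, 212 x 43 x 10 mm, 70 g, lying flat. Origin at the centre of its underside, z up. The thin rounded blade, up to 43 mm wide and 2 to 5 mm thick, points to its -y and ends at y = -106 mm; the handle, some 30 mm wide and 9 mm thick, lies to +y. Balance point at y = +15 mm; grasp there or a little behind, across its width (about 35 mm).
- needle_cup: Little clay cup with bamboo needles, 76 x 52 x 72 mm; bystander. Origin under its middle.
- former: Small turned wooden former, 47 mm across, 52 mm tall; bystander. Origin under its middle.
There are look-alikes about, which are no part of the job. What is shaped like the roller but orange is not meant.

How it is judged:
On the way, in this order (a step that is already met when the one before it is completed fails the run):
1. the paddle is held clear of the bench (height (world z) of paddle above 0.03 m and contact force between the fingers and paddle above 1 N), for 0.2 s.
2. the held paddle presses the roller against the sprung catches, high on the ramp (contact force between paddle and roller above 1.5 N and contact force between the fingers and paddle above 1 N and x of roller in the frame of ramp above 0 m), for 0.1 s.
At the end, for the whole second after the job is handed in: The roller rests unsupported across the rails, axis 20 to 86 mm uphill of the ramp's middle and square to it within 0.12 rad, both catches sprung back in (within 1.5 mm) behind its pins; the paddle lies flat (within 0.12 rad) and still on the bench, touching neither roller nor ramp (x of roller in the frame of ramp between 0.02 and 0.086 m and z of roller in the frame of track_mid between -0.003 and 0.012 m and angle between the y axis of roller and the y axis of ramp, either way round below 0.12 rad and linear speed of each of roller, paddle below 0.02 m/s and contact force between paddle and roller below 0.05 N and contact force between paddle and ramp below 0.05 N and height (world z) of paddle below 0.015 m and (angle between paddle's own z axis and vertical below 0.12 rad or angle between paddle's own z axis and vertical above 3.02 rad) and value of joint each of catch_l, catch_r below 0.0015 m).
It fails at once if the paddle pushes the roller with more than 15 N (contact force between paddle and roller above 15 N).
It fails at once if the hand or arm touches the roller (contact force between any of the fingers, the arm and roller above 0.5 N).
It fails at once if a bystander (needle cup, former) is moved more than 30 mm (distance of any of needle_cup, former from where it was at the start of the episode above 0.03 m).
It also fails if it takes over 59 s, if anything falls off the work surface, if the arm or the gripper's body presses on something with over 40 N, if the wrist force passes 120 N, or if a joint passes its speed limit or range.

### The arm

A 6-joint arm with a two-finger parallel gripper is mounted at the origin on the work surface; the furniture and walls round the work are solid. World frame = base frame: x ahead of the robot, y to its left, z up, the work surface at z = 0. Lengths are in m, angles in rad, forces in N, time in s.
With the tool pointing down it reaches from about 0.25 to 0.85 m from the base axis. Payload 12.5 kg.
Tool frame: the origin (TCP) lies on the centre line of the jaws, within the pads' length; the fingertips stand 19 mm ahead of it and the grasp point (between the pads) is the TCP; z points along the fingers, y is the direction in which the jaws open and shut (so a half turn about z gives the same grasp; the last joint's range is limited). The gripper opens to 93 mm and grips with 3 to 60 N. Pads are 15 mm wide; open, the fingers measure 128 mm over their backs; the gripper's body (75 mm by 188 mm) begins 65 mm behind the grasp point.
Start: joints at [-1.304, 0.351, 1.652, -0, 1.139, -0.085], TCP at [0.19, -0.516, 0.238] pointing down, gripper open.
Joint ranges: [-2.75, 2.75], [-0.79, 2.1], [0.01, 2.65], [-1.57, 4.71], [0.07, 3.14], [-2.87, 2.87]. Speed limits (rad/s): [2.22, 2.22, 2.79, 3.14, 3.14, 3.14].

### API

Orientations are given as a rotation vector (axis times angle).
In Python, from bench import env, snapshot gives the robot as it stands.
- The arm moves only by the shell command python3 -m jog 'ROWS' [FORCE]. ROWS is JSON, one flat list of numbers, 7 for each row, row after row: the shift along the tool's x, y, z in mm, then the turn, a rotation vector about the tool's x, y, z in degrees, then the opening in per cent of the stroke, from 0 (shut) to 100 (fully open). A call has 1 to 8 rows; each row is the pose to reach, as a shift and turn from the pose commanded when the call began, along the tool's axes at that moment; what a row does not reach only later rows make up. A row lasts 1/12 s, in which the tool goes at most 41.7 mm and 7.16 degrees, less where a joint would pass 70% of its speed; a pose out of reach is approached as far as the arm can. A call with a gripper value outside its range is refused whole. The fingers move at their own pace and stop on an object; FORCE is the grip in N (left out, the last holds). Time passes only in rows, so rows that repeat a pose let the fingers close. It gives the time, the measured TCP pose, the force and the opening at its end, in the units of the state.
- env.get_state(): the state, without advancing time (a new reading comes with each control period).
- snapshot(name): name is "scene" or "top"; returns a dict with "color" (480x640x3 uint8, red, green, blue), "intrinsics" (3x3 intrinsics, pixels), "T" (4x4, takes a point from camera to world coordinates). Camera axes: x right, y down, z forward; pixel columns grow to the right and rows downward; lengths in m; the calibration is good to about 2 mm. A picture is of the moment at which its call begins. There is no depth.
- env.finish_job(): hands the job in, once; it reports no verdict.
The state is a dict: "time": time; "q": joint angles; "qvel": joint speeds; "effort": joint torques, N m; "tool_pos": TCP position; "tcp_rot": TCP orientation; "force": force on the tool from outside, world axes, zero at the start; "wrist_torque": the same for the moment, N m; "grip_width": finger opening in m.
Only numpy, scipy, OpenCV 4.12 (cv2) and the standard library are available. Lean on these libraries where they do the work, as an engineer would, in place of code of your own. Each camera call takes 0.05 s, during which the arm holds its last target.

## Working session

There is one attempt and no reset: what is moved stays moved. The work goes in short steps, Python scripts to look and compute and a shell command to move; the robot and the scene stay as the last step left them, time stands still between calls to the robot, and variables do not carry over. Pictures are saved under pics/ and viewed, and the job is handed in when it is done.

```bash
ls; mkdir -p pics
python3 - <<'E'
from bench import env, snapshot
import cv2,json
s=env.get_state(); print(s)
for n in("scene","top"):
    d=snapshot(n); cv2.imwrite(f"pics/{n}0.png",d["color"][:,:,::-1]); print(n,d["intrinsics"].tolist(),d["T"].round(4).tolist())
E
```

```text
pics
{'time': 0.0, 'q': array([-1.30361426e+00,  3.51239700e-01,  1.65241421e+00, -2.95663616e-06,
        1.13909581e+00, -8.45805238e-02]), 'qvel': array([ 0.00064248, -0.00181627, -0.00124699,  0.00063887,  0.00235667,
        0.00036344]), 'effort': array([ 1.20916233e-03, -4.97323930e+01, -2.85256881e+01,  6.99479668e-02,
        2.57140602e-02, -7.52426354e-05]), 'tool_pos': array([ 0.1894534 , -0.51600202,  0.23710327]), 'tcp_rot': array([-3.09199183e+00, -5.49503363e-01,  1.69847917e-04]), 'force': array([-0.38090275, -0.42825956,  0.00326556]), 'wrist_torque': array([ 0.00152387, -0.00347805, -0.00143498]), 'grip_width': 0.09324577399179904}
scene [[438.2248607796182, 0.0, 317.32031456096104], [0.0, 438.2248607796182, 241.28380551319046], [0.0, 0.0, 1.0]] [[-0.5243, -0.5231, 0.672, -0.2452], [-0.8514, 0.3347, -0.4037, 0.4225], [-0.0138, -0.7838, -0.6208, 0.7052], [0.0, 0.0, 0.0, 1.0]]
top [[575.8810753905271, 0.0, 307.5730373314766], [0.0, 575.8810753905271, 241.7090538647743], [0.0, 0.0, 1.0]] [[0.0149, -0.989, 0.1469, 0.1701], [-0.9999, -0.0139, 0.0077, 0.0194], [-0.0056, -0.147, -0.9891, 1.5912], [0.0, 0.0, 0.0, 1.0]]
```

View pics/scene0.png

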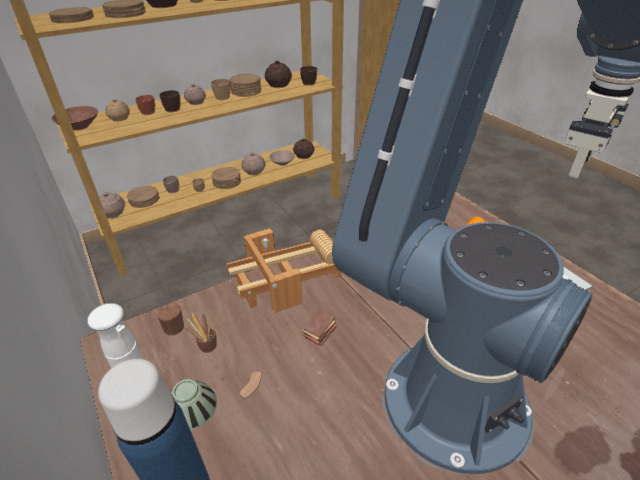

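View pics/top0.png

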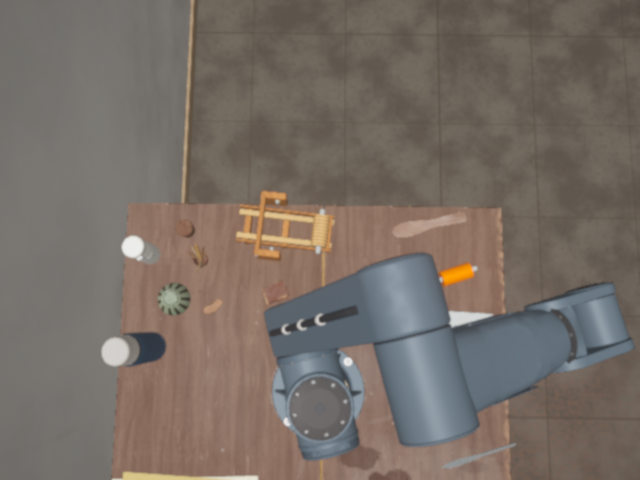

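The top view shows the ramp at about (285,228) with uphill to the left. The roller is at (321,230), the frame at (265,225) and the paddle at about (430,224). I'll zoom in.

Run:
```python
import cv2
a=cv2.imread("pics/top0.png"); 
b=a[180:290,225:345]; cv2.imwrite("pics/z1.png",cv2.resize(b,(720,660)[:2] and (654,600),interpolation=cv2.INTER_CUBIC))
b=a[190:260,375:495]; cv2.imwrite("pics/z2.png",cv2.resize(b,None,fx=6,fy=6,interpolation=cv2.INTER_CUBIC))
a=cv2.imread("pics/scene0.png"); b=a[220:320,210:360]; cv2.imwrite("pics/z3.png",cv2.resize(b,None,fx=5,fy=5,interpolation=cv2.INTER_CUBIC))
```

```text
(no output)
```

View pics/z1.png

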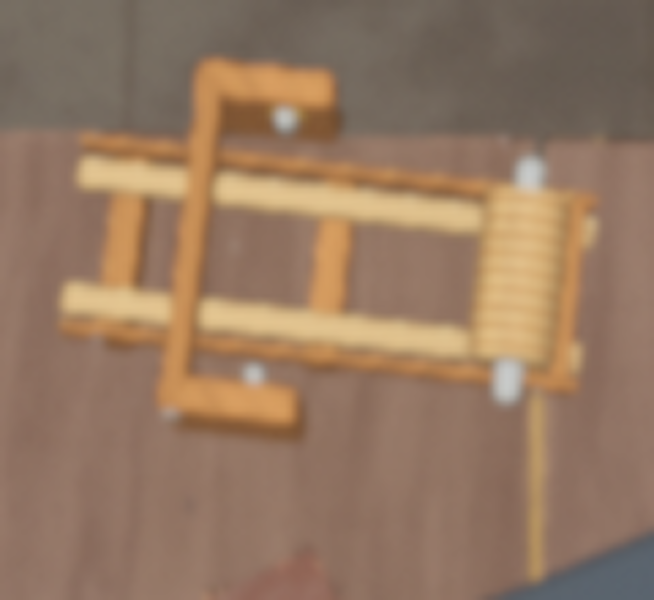

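View pics/z2.png

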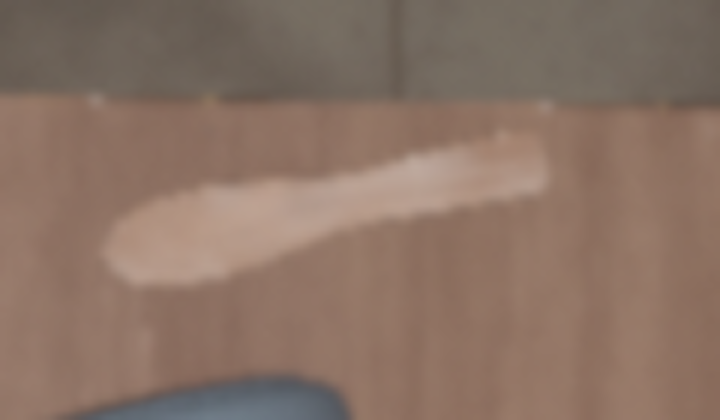

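View pics/z3.png

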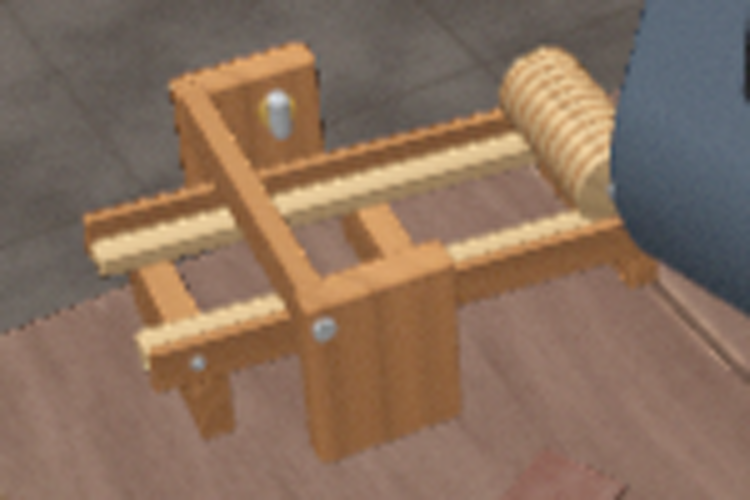

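```bash
cat > h.py <<'E'
import numpy as np,cv2
from bench import env,snapshot
from scipy.spatial.transform import Rotation as R
def ray(d,px,z):
    K=d["intrinsics"];T=d["T"]; p=np.atleast_2d(px).astype(float)
    v=np.c_[p,np.ones(len(p))]@np.linalg.inv(K).T@T[:3,:3].T; o=T[:3,3]
    return o+v*((z-o[2])/v[:,2])[:,None]
def proj(d,X):
    T=np.linalg.inv(d["T"]); p=np.atleast_2d(X)@T[:3,:3].T+T[:3,3]; p=p@d["intrinsics"].T; return p[:,:2]/p[:,2:]
E
python3 - <<'E'
from h import *
d=snapshot("top"); im=d["color"]
print(d["T"][:3,3])
hsv=cv2.cvtColor(im,cv2.COLOR_RGB2HSV)
for p in [(300,213+0),(290,236),(321,230),(319,250),(322,212),(430,224),(400,228),(450,219),(430,240)]: print(p,im[p[1],p[0]],hsv[p[1],p[0]])
# pins : low saturation bright
m=((hsv[...,1]<45)&(hsv[...,2]>140)).astype(np.uint8); m[:200]=0;m[265:]=0;m[:,:225]=0;m[:,345:]=0
n,l,s,c=cv2.connectedComponentsWithStats(m); print(s.tolist(),c)
# paddle
roi=im[205:245,380:480].astype(float); lab=cv2.cvtColor(im,cv2.COLOR_RGB2LAB)[205:245,380:480]
print(lab[20,::6].tolist())
E
```

```text
[0.1701326  0.01944633 1.59119057]
(300, 213) [164 114  71] [ 14 145 164]
(290, 236) [151 121 100] [ 12  86 151]
(321, 230) [220 182 128] [ 18 107 220]
(319, 250) [189 187 183] [ 20   8 189]
(322, 212) [199 200 198] [ 45   3 200]
(430, 224) [182 157 143] [ 11  55 182]
(400, 228) [178 148 131] [ 11  67 178]
(450, 219) [180 155 141] [ 11  55 180]
(430, 240) [146 116 101] [ 10  79 146]
[[0, 0, 640, 480, 307108], [276, 200, 3, 4, 11], [319, 208, 6, 7, 31], [270, 247, 4, 3, 10], [315, 246, 6, 8, 40]] [[319.50309337 239.50265705]
 [276.90909091 201.63636364]
 [321.80645161 210.83870968]
 [271.2        248.        ]
 [317.75       249.6       ]]
[[134, 137, 141], [126, 138, 140], [129, 137, 140], [153, 137, 142], [161, 137, 141], [169, 136, 140], [174, 136, 139], [170, 135, 139], [170, 135, 138], [168, 135, 141], [164, 135, 139], [147, 136, 139], [127, 137, 140], [128, 137, 141], [131, 137, 142], [130, 137, 141], [127, 137, 141]]
```

Run:
```python
from h import *
d=snapshot("top"); im=d["color"]
hsv=cv2.cvtColor(im,cv2.COLOR_RGB2HSV); L=cv2.cvtColor(im,cv2.COLOR_RGB2LAB)[...,0]
pins=ray(d,[[321.8,210.8],[317.75,249.6]],.062); print("pins",pins, np.linalg.norm(pins[0]-pins[1]))
c=pins.mean(0); a=pins[0]-pins[1]; a/=np.linalg.norm(a); print("roller c",c)
m=((hsv[...,2]>195)&(hsv[...,1]>70)).astype(np.uint8); m[:,312:]=0;m[:,:225]=0;m[:205]=0;m[255:]=0
n,l,s,cc=cv2.connectedComponentsWithStats(m); print(s.tolist())
ys,xs=np.nonzero(m); 
w=ray(d,np.c_[xs,ys],.045)
# rails: split by side of line through c
u=np.array([-a[1],a[0]]); 
lat=(w[:,:2]-c[:2])@a[:2]
for g in (lat>0,lat<0):
    q=w[g][:,:2]; f=cv2.fitLine(q.astype(np.float32),cv2.DIST_HUBER,0,.001,.001).ravel(); print("rail",f,len(q), np.degrees(np.arctan2(f[1],f[0])))
print("u from pins",u,np.degrees(np.arctan2(u[1],u[0])))
# paddle
k=cv2.GaussianBlur(L,(3,3),0); m=(k>147).astype(np.uint8); m[:207]=0;m[245:]=0;m[:,:388]=0;m[:,475:]=0
n,l,s,cc=cv2.connectedComponentsWithStats(m); i=1+s[1:,4].argmax(); print(s[i])
ys,xs=np.nonzero(l==i); w=ray(d,np.c_[xs,ys],.006)[:,:2]
mu=w.mean(0); e,v=np.linalg.eigh(np.cov((w-mu).T)); ax=v[:,1]; ax*=np.sign(ax[1]); n_=np.array([-ax[1],ax[0]])
t=(w-mu)@ax; o=(w-mu)@n_; print("axis to blade",ax,np.degrees(np.arctan2(ax[1],ax[0])),"len",t.min(),t.max())
for b in np.arange(t.min(),t.max(),.012):
    g=(t>=b)&(t<b+.012); print(round(b,3),o[g].min().round(4),o[g].max().round(4),(mu+ax*(b+.006)+n_*(o[g].min()+o[g].max())/2).round(4))
```

```text
pins [[ 0.48237246 -0.00589675  0.062     ]
 [ 0.37630209  0.0037611   0.062     ]] 0.10650913786164411
roller c [ 0.42933728 -0.00106782  0.062     ]
[[0, 0, 640, 480, 306221], [237, 205, 41, 50, 440], [262, 212, 50, 33, 539]]
rail [0.08745471 0.9961685  0.46913502 0.11586806] 418 84.9828
rail [0.08257271 0.9965851  0.4059541  0.12581927] 561 85.263535
u from pins [0.09067623 0.99588043] 84.7974888171639
[393 213  73  25 804]
axis to blade [-0.23010392  0.97316606] 103.30318993717262 len -0.11255593124785862 0.09526030094436878
-0.113 -0.0058 0.0141 [ 0.4783 -0.402 ]
-0.101 -0.0131 0.0135 [ 0.4794 -0.3894]
-0.089 -0.0112 0.0126 [ 0.4762 -0.3779]
-0.077 -0.0143 0.0123 [ 0.475  -0.3658]
-0.065 -0.0155 0.0127 [ 0.4727 -0.354 ]
-0.053 -0.0145 0.0124 [ 0.4696 -0.3424]
-0.041 -0.0142 0.0118 [ 0.4669 -0.3307]
-0.029 -0.0129 0.0115 [ 0.4637 -0.3191]
-0.017 -0.0135 0.0134 [ 0.4603 -0.3076]
-0.005 -0.0156 0.0143 [ 0.4581 -0.2958]
0.007 -0.018 0.0168 [ 0.4553 -0.2841]
0.019 -0.0186 0.0183 [ 0.4521 -0.2726]
0.031 -0.0207 0.0202 [ 0.4495 -0.2609]
0.043 -0.0204 0.0217 [ 0.4458 -0.2494]
0.055 -0.0194 0.0199 [ 0.4435 -0.2376]
0.067 -0.0179 0.0169 [ 0.4414 -0.2258]
0.079 -0.0148 0.0172 [ 0.437  -0.2145]
0.091 -0.0056 0.0087 [ 0.4339 -0.2029]
```

```bash
cat >> h.py <<'E'
def rel(pos,xdeg,pitch=0):
    """shift mm (tool axes) & rotvec deg to reach pos with tool x heading xdeg, tool down"""
    s=env.get_state(); R0=R.from_rotvec(s["tcp_rot"]); 
    Rt=R.from_euler("z",xdeg,degrees=True)*R.from_rotvec([np.pi,0,0])*R.from_euler("y",pitch,degrees=True)
    sh=R0.inv().apply(np.array(pos)-s["tool_pos"])*1000
    print("shift",sh.round(1),"turn",np.degrees((R0.inv()*Rt).as_rotvec()).round(1),"t",s["time"])
E
python3 -c "
from h import *
rel([.464,-.321,.12],103.3)"
```

```text
shift [324.9 -88.5 117.4] turn [ -0.   -0.  -83.1] t 0.2
```

```bash
python3 -m jog '[325,-88,60,0,0,-83,70, 325,-88,60,0,0,-83,70, 325,-88,60,0,0,-83,70, 325,-88,60,0,0,-83,70, 325,-88,60,0,0,-83,70, 325,-88,117,0,0,-83,70, 325,-88,117,0,0,-83,70, 325,-88,117,0,0,-83,70]' 30; python3 -c "
from h import *
rel([.464,-.321,.12],103.3)"
```

```text
time: 0.87
tool_pos: [0.4453, -0.3348, 0.1351]
tcp_rot: [2.444, 1.973, 0.0]
force: [0.8, -1.2, 0.2]
grip_width: 0.0653
shift [17.4 15.4 15.1] turn [  0.    0.  -25.5] t 0.8667
```

```bash
python3 -m jog '[17,15,15,0,0,-25,70, 17,15,15,0,0,-25,70, 17,15,15,0,0,-25,70, 17,15,15,0,0,-25,70, 17,15,15,0,0,-25,70, 17,15,15,0,0,-25,70]'
python3 - <<'E'
from h import *
rel([.464,-.321,.12],103.3)
rel([.464,-.321,.021],103.3)
for n in("top","scene"):
    d=snapshot(n); cv2.imwrite(f"pics/{n}1.png",d["color"][:,:,::-1])
E
```

```text
time: 1.37
tool_pos: [0.4623, -0.3228, 0.1208]
tcp_rot: [-1.97, -2.447, -0.0]
force: [-0.3, 0.2, -0.1]
grip_width: 0.0649
shift [1.3 2.1 0.8] turn [-0. -0. -1.] t 1.3667
shift [ 1.3  2.1 99.8] turn [-0. -0. -1.] t 1.3667
```

View pics/scene1.png

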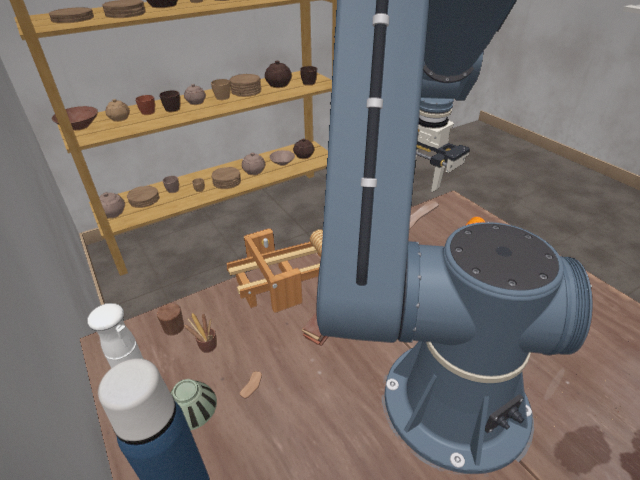

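View pics/top1.png

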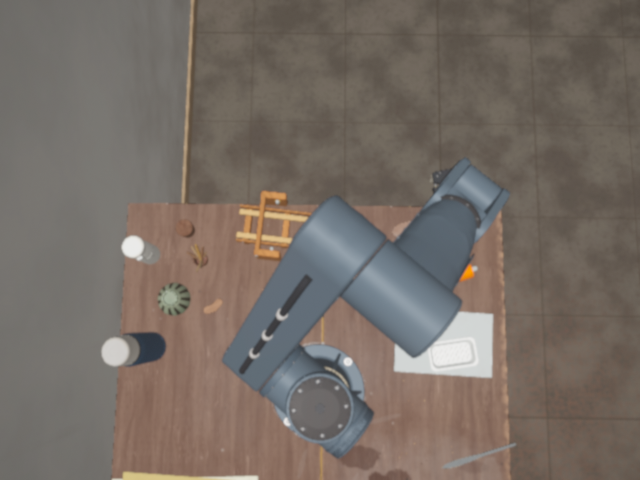

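The arm covers the paddle in the top view, but the gripper is above it and nothing in the scene has moved. Descending and closing.

```bash
python3 -m jog '[1,2,35,0,0,-1,70, 1,2,70,0,0,-1,70, 1,2,90,0,0,-1,70, 1,2,97,0,0,-1,70, 1,2,99,0,0,-1,70, 1,2,100,0,0,-1,70, 1,2,100,0,0,-1,70]'; python3 -c "
from h import *
rel([.464,-.321,.021],103.3)"; python3 -m jog '[0,0,0,0,0,0,0,0,0,0,0,0,0,0,0,0,0,0,0,0,0,0,0,0,0,0,0,0,0,0,0,0,0,0,0,0,0,0,0,0,0,0,0,0,0,0,0,0,0,0,0,0,0,0,0,0]' 30
```

```text
time: 2.05
tool_pos: [0.4646, -0.3219, 0.0221]
tcp_rot: [1.945, 2.464, -0.0]
force: [0.5, -0.1, -0.9]
grip_width: 0.0654
shift [ 1.1 -0.4  1.1] turn [0.1 0.1 0.1] t 2.05
time: 2.72
tool_pos: [0.4641, -0.3214, 0.0212]
tcp_rot: [1.946, 2.466, -0.0]
force: [-1.5, 0.9, 6.2]
grip_width: 0.0357
```

```bash
python3 -m jog '[0,0,-10,0,0,0,0,0,0,-25,0,0,0,0,0,0,-50,0,0,0,0,0,0,-80,0,0,0,0,0,0,-100,0,0,0,0,0,0,-100,0,0,0,0,0,0,-100,0,0,0,0]' 35; python3 -c "
from h import *
rel([.4131,-.180,.12],85.1)
d=snapshot('scene'); cv2.imwrite('pics/s2.png',cv2.resize(d['color'][100:280,250:490,::-1],None,fx=3.3,fy=3.3))"
```

```text
time: 3.3
tool_pos: [0.4643, -0.3216, 0.1218]
tcp_rot: [1.945, 2.465, -0.0]
force: [0.2, 0.6, -0.9]
grip_width: 0.0356
shift [149.6 -16.9   1.6] turn [ 0.1  0.1 18.4] t 3.3
```

View pics/s2.png

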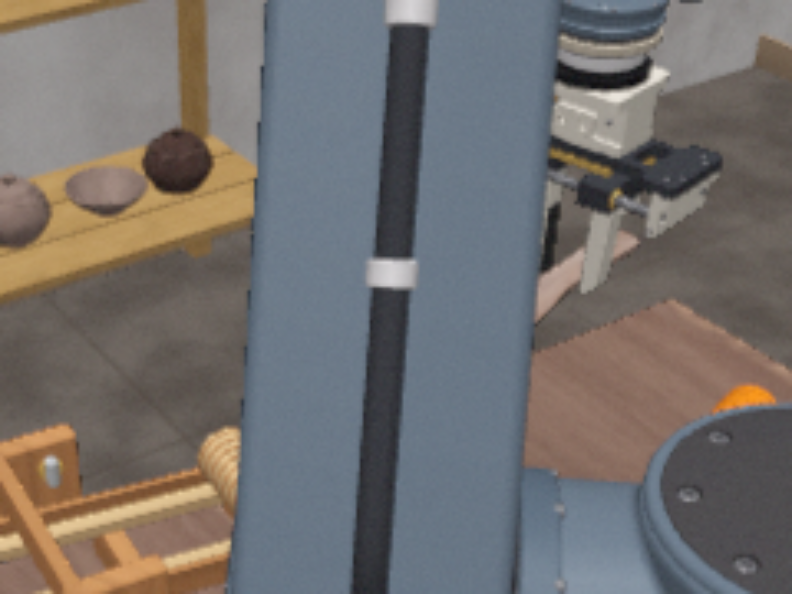

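The paddle is held, with its handle showing through the fingers at about (600,260). Moving behind the roller.

```bash
python3 -m jog '[30,-4,0,0,0,6,0,60,-8,0,0,0,12,0,90,-12,1,0,0,18,0,120,-15,1,0,0,18,0,140,-17,1,0,0,18,0,150,-17,2,0,0,18,0,150,-17,2,0,0,18,0,150,-17,2,0,0,18,0]'; python3 -c "
from h import *
rel([.4131,-.180,.08],85.1)
for n in ('scene','top'):
  d=snapshot(n); cv2.imwrite('pics/%s3.png'%n,d['color'][:,:,::-1])"
```

```text
time: 4.02
tool_pos: [0.4129, -0.1798, 0.1185]
tcp_rot: [-2.307, -2.132, 0.0]
force: [0.2, -0.1, -0.5]
grip_width: 0.0358
shift [-0.2  0.2 38.5] turn [-0.  -0.   0.4] t 4.0167
```

View pics/scene3.png

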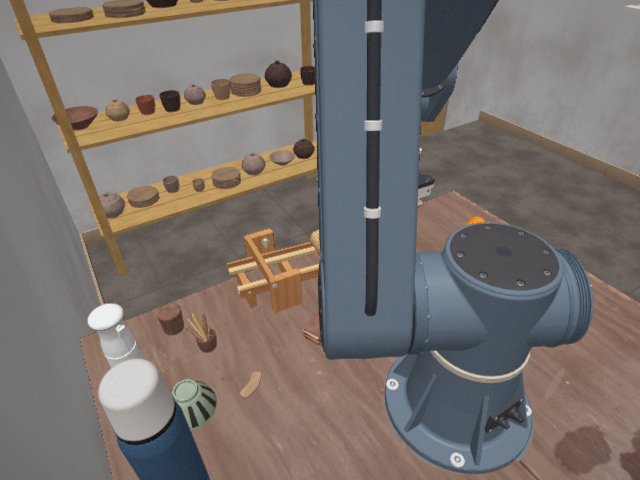

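View pics/top3.png

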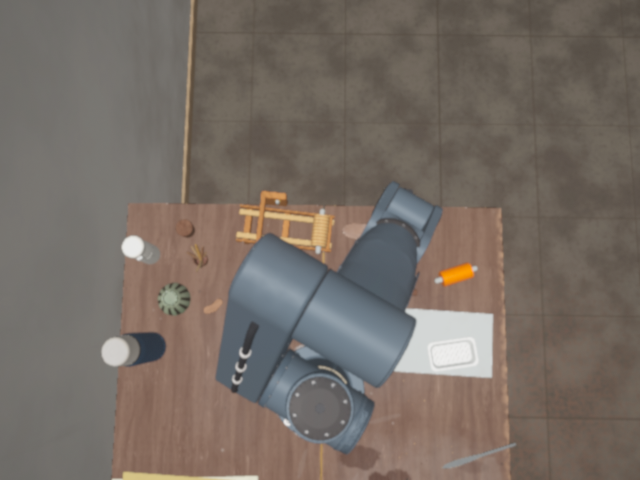

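The blade tip is visible at about (343,231), just downhill of the roller at (321,230). Lowering to axle height.

```bash
python3 -m jog '[0,0,15,0,0,0,0,0,0,30,0,0,0,0,0,0,37,0,0,0,0,0,0,37,0,0,0,0,0,0,37,0,0,0,0]'
cat > look.py <<'E'
from h import *
import sys
d=snapshot('top'); im=d['color'][195:265,230:370,::-1]; cv2.imwrite('pics/%s.png'%sys.argv[1],cv2.resize(im,None,fx=5.5,fy=5.5,interpolation=cv2.INTER_CUBIC))
u=np.array([.0854,.9963]); c=np.array([.4285,-.0011]); n=np.array([u[1],-u[0]])
hsv=cv2.cvtColor(d['color'],cv2.COLOR_RGB2HSV); 
s=env.get_state(); tp=s["tool_pos"]; r=tp[:2]-c; print("TCP s(ramp)",(r@u*1000-95).round(1),"lat(+right)",(r@n*1000).round(1),"z",tp[2].round(4),"tip s",(r@u*1000-95+128).round(1),"F",s["force"].round(1),"Fu",(s["force"][:2]@u).round(1),"t",s["time"])
m=((hsv[...,1]<45)&(hsv[...,2]>150)).astype(np.uint8); m[:200]=0;m[262:]=0;m[:,:240]=0;m[:,340:]=0
k,l,st,cc=cv2.connectedComponentsWithStats(m)
for i in range(1,k):
    if st[i,4]>5:
        w=ray(d,cc[i],.065)[0][:2]-c; print("silver",st[i,4],cc[i].round(1),"s",(w@u*1000-95).round(1),"lat",(w@n*1000).round(1))
E
python3 look.py l1
```

```text
time: 4.53
tool_pos: [0.4127, -0.1799, 0.0818]
tcp_rot: [-2.308, -2.13, 0.0]
force: [0.5, -0.3, -0.5]
grip_width: 0.0358
TCP s(ramp) -274.5 lat(+right) -0.3 z 0.0822 tip s -146.5 F [-0.2  0.3 -0.1] Fu 0.3 t 4.5833
silver 9 [276.9 201.3] s 28.4 lat 67.4
silver 28 [321.7 211.1] s -95.0 lat 52.6
silver 406 [268.1 254.8] s 36.0 lat -80.0
```

View pics/l1.png

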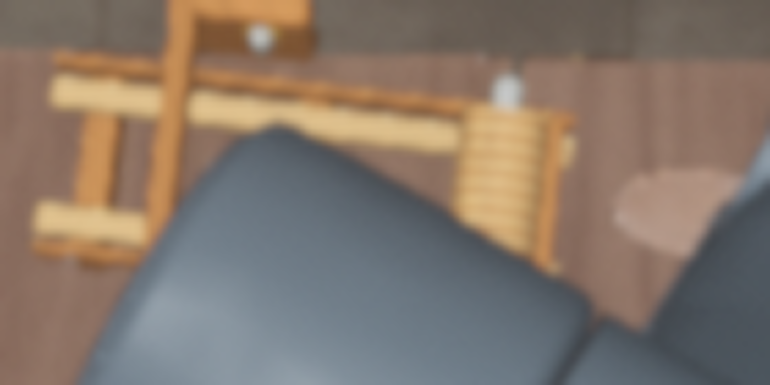

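Run:
```python
from h import *
d=snapshot('top')
u=np.array([.0854,.9963]); c=np.array([.4285,-.0011]); n=np.array([u[1],-u[0]])
for nm,p,z in (("tip",(341.5,232.8),.063),("blade upper edge",(230+690/5.5,195+168/5.5),.063),("blade lower edge",(230+680/5.5,195+253/5.5),.063),("barrel top end",(230+507/5.5,195+108/5.5),.06)):
    w=ray(d,p,z)[0][:2]-c; print(nm,w@u*1000-95,w@n*1000)
```

```text
tip -153.68703162994922 -0.8619818037530905
blade upper edge -189.2521425486287 22.579485505825833
blade lower edge -188.1067734604162 -19.823594657251732
barrel top end -97.22666177286862 44.06257221700383
```

```bash
python3 -m jog '[8,0,0,0,0,0,0,16,0,0,0,0,0,0,20,0,0,0,0,0,0,22,0,0,0,0,0,0,24,0,0,0,0,0,0,26,0,0,0,0,0,0,28,0,0,0,0,0,0,30,0,0,0,0,0,0]'; python3 look.py l2
python3 -m jog '[2,0,0,0,0,0,0,4,0,0,0,0,0,0,6,0,0,0,0,0,0,8,0,0,0,0,0,0,10,0,0,0,0,0,0,12,0,0,0,0,0,0,14,0,-1,0,0,0,0,16,0,-1,0,0,0,0]'; python3 look.py l3
```

```text
time: 5.3
tool_pos: [0.415, -0.1494, 0.0819]
tcp_rot: [-2.308, -2.131, 0.0]
force: [-0.3, -0.5, -0.4]
grip_width: 0.036
TCP s(ramp) -243.7 lat(+right) -0.9 z 0.0819 tip s -115.7 F [-0.8  0.4 -0.5] Fu 0.3 t 5.35
silver 9 [276.9 201.3] s 28.4 lat 67.4
silver 30 [321.6 211. ] s -94.7 lat 53.0
silver 11 [318.3 246.9] s -95.3 lat -45.5
silver 185 [252.3 257.5] s 77.3 lat -91.3
time: 6.02
tool_pos: [0.4163, -0.1334, 0.083]
tcp_rot: [2.308, 2.131, 0.0]
force: [-0.1, -0.2, -0.2]
grip_width: 0.0356
TCP s(ramp) -227.6 lat(+right) -0.9 z 0.083 tip s -99.6 F [ 0.5  0.  -0.5] Fu 0.1 t 6.0667
silver 9 [276.9 201.3] s 28.4 lat 67.4
silver 29 [317.9 210.7] s -84.7 lat 52.7
silver 29 [314.1 248.4] s -84.5 lat -50.6
silver 60 [245.2 259.1] s 95.4 lat -97.6
```

View pics/l3.png

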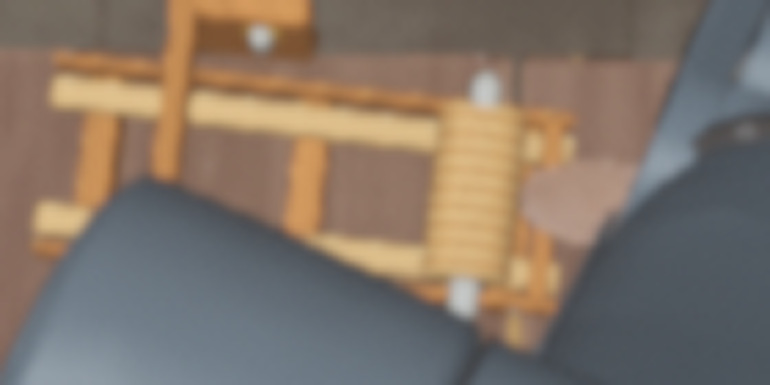

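```bash
python3 -m jog '[3,0,0,0,0,0,0,7,0,0,0,0,0,0,11,0,-1,0,0,0,0,15,0,-1,0,0,0,0,19,0,-1,0,0,0,0,23,0,-2,0,0,0,0,27,0,-2,0,0,0,0,31,0,-2,0,0,0,0]'; python3 -m jog '[4,0,0,0,0,0,0,8,0,-1,0,0,0,0,12,0,-1,0,0,0,0,16,0,-1,0,0,0,0,20,0,-2,0,0,0,0,24,0,-2,0,0,0,0,28,0,-2,0,0,0,0,31,0,-2,0,0,0,0]'; python3 look.py l4
python3 - <<'E'
from h import *
d=snapshot('top')
u=np.array([.0854,.9963]); c=np.array([.4285,-.0011]); n=np.array([u[1],-u[0]])
for p in ((195,60),(178,180)):
  for z in (.07,.094):
    w=ray(d,(230+p[0]/5.5,195+p[1]/5.5),z)[0][:2]-c; print("bar",z,w@u*1000-95,w@n*1000)
E
```

```text
time: 6.73
tool_pos: [0.4188, -0.1023, 0.0849]
tcp_rot: [2.308, 2.132, 0.0]
force: [-0.4, 0.1, 0.5]
grip_width: 0.0356
time: 7.4
tool_pos: [0.4212, -0.0713, 0.0869]
tcp_rot: [-2.308, -2.132, -0.0]
force: [-0.3, -0.9, -0.8]
grip_width: 0.0358
TCP s(ramp) -165.3 lat(+right) -1.4 z 0.0869 tip s -37.3 F [ 0.2  0.2 -0.5] Fu 0.2 t 7.45
silver 9 [276.9 201.3] s 28.4 lat 67.4
silver 17 [338.2 206.5] s -138.1 lat 69.6
silver 31 [295.  207.9] s -22.2 lat 54.3
silver 42 [322.2 225. ] s -100.1 lat 14.7
silver 39 [290.6 246.5] s -21.5 lat -51.6
silver 10 [271.2 248. ] s 29.7 lat -60.9
bar 0.07 57.27994997253569 50.77147733208689
bar 0.094 54.85225856854359 45.881556336397004
bar 0.07 58.909973150020875 -9.381020569705099
bar 0.094 56.45656468142721 -13.321908633928713
```

View pics/l4.png

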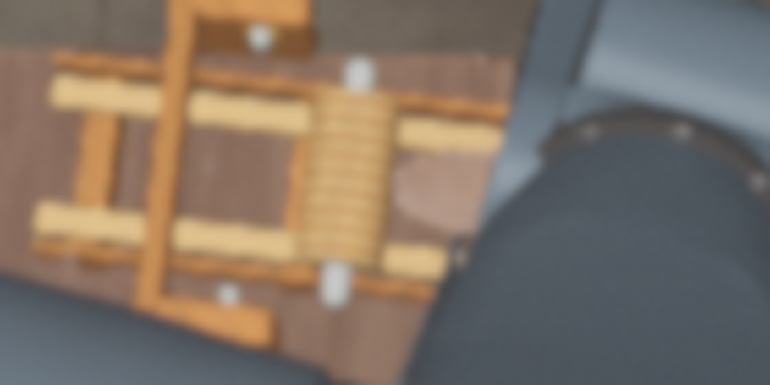

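```bash
python3 -m jog '[4,0,0,0,0,0,0,8,0,-1,0,0,0,0,12,0,-1,0,0,0,0,16,0,-1,0,0,0,0,20,0,-1,0,0,0,0,23,0,-2,0,0,0,0,26,0,-2,0,0,0,0,28,0,-2,0,0,0,0]'; python3 -m jog '[1,0,0,0,0,0,0,2,0,0,0,0,0,0,3,0,0,0,0,0,0,4,0,0,0,0,0,0,5,0,0,0,0,0,0,6,0,0,0,0,0,0,7,0,-1,0,0,0,0,8,0,-1,0,0,0,0]'; python3 look.py l5
```

```text
time: 8.17
tool_pos: [0.4234, -0.0435, 0.0889]
tcp_rot: [2.308, 2.132, 0.0]
force: [-0.0, -1.0, -0.7]
grip_width: 0.0359
time: 8.83
tool_pos: [0.424, -0.0358, 0.09]
tcp_rot: [2.308, 2.131, 0.0]
force: [1.1, -1.4, -1.6]
grip_width: 0.0356
TCP s(ramp) -129.8 lat(+right) -1.5 z 0.0899 tip s -1.8 F [ 0.7 -0.7 -0.7] Fu -0.7 t 8.8833
silver 9 [276.9 201.3] s 28.4 lat 67.4
silver 137 [330.  207.2] s -116.4 lat 65.7
silver 29 [281.7 206.4] s 13.8 lat 54.8
silver 46 [306.3 226.7] s -58.0 lat 6.0
silver 40 [277.  244.9] s 15.1 lat -51.0
silver 10 [271.2 248. ] s 29.7 lat -60.9
```

View pics/l5.png

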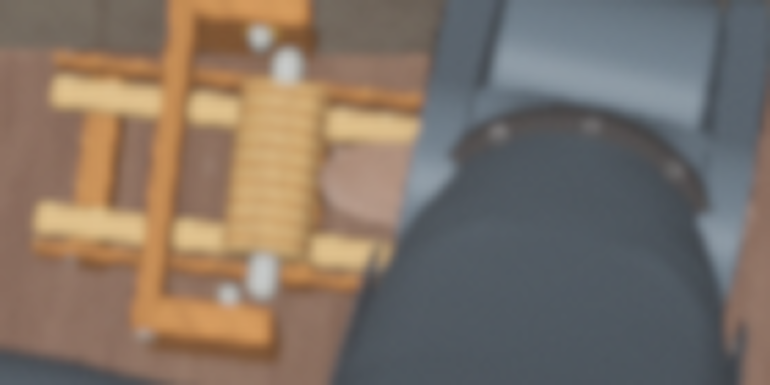

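```bash
python3 -m jog '[0,1,0,0,0,0,0,0,2,0,0,0,0,0,0,3,0,0,0,0,0,1,3,0,0,0,0,0,2,3,0,0,0,0,0]';python3 -m jog '[1,0,0,0,0,0,0,1,0,0,0,0,0,0]';python3 -m jog '[1,0,0,0,0,0,0,1,0,0,0,0,0,0]'; python3 -m jog '[1,0,0,0,0,0,0,1,0,0,0,0,0,0]'; python3 look.py l6
```

```text
time: 9.3
tool_pos: [0.4272, -0.0341, 0.0899]
tcp_rot: [2.308, 2.131, 0.0]
force: [-0.5, -0.1, 0.7]
grip_width: 0.0352
time: 9.47
tool_pos: [0.4272, -0.033, 0.0899]
tcp_rot: [-2.308, -2.132, -0.0]
force: [0.8, -0.1, 0.0]
grip_width: 0.0357
time: 9.63
tool_pos: [0.4273, -0.032, 0.0899]
tcp_rot: [-2.308, -2.132, -0.0]
force: [0.3, -0.1, -1.2]
grip_width: 0.036
time: 9.8
tool_pos: [0.4274, -0.031, 0.0899]
tcp_rot: [-2.308, -2.132, -0.0]
force: [-0.1, -0.9, -1.2]
grip_width: 0.0359
TCP s(ramp) -125.0 lat(+right) 1.5 z 0.0899 tip s 3.0 F [-0.4 -0.2 -0.7] Fu -0.2 t 9.85
silver 37 [279.  205.1] s 21.5 lat 57.6
silver 155 [328.5 205.9] s -112.0 lat 68.7
silver 44 [304.5 225.8] s -52.8 lat 7.8
silver 48 [274.4 245.2] s 22.0 lat -52.5
```

View pics/l6.png

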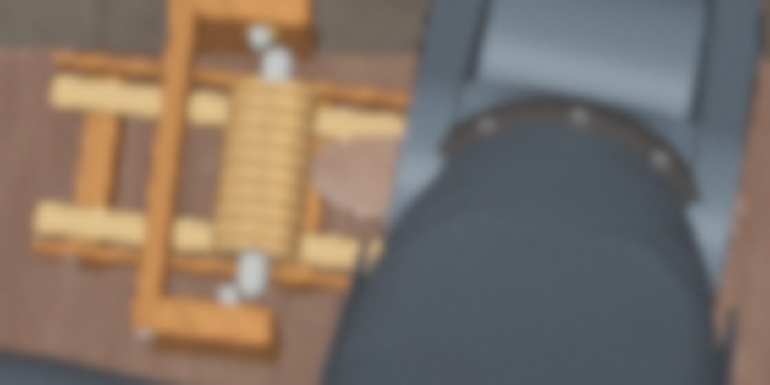

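```bash
for i in 1; do python3 -m jog '[1,0,0,0,0,0,0,1,0,0,0,0,0,0]';python3 -m jog '[1,0,0,0,0,0,0,1,0,0,0,0,0,0]'; python3 -m jog '[1,0,0,0,0,0,0,1,0,0,0,0,0,0]'; done | grep -E "pos|force"; python3 look.py l7
```

```text
tool_pos: [0.4275, -0.03, 0.0899]
force: [-0.6, -1.3, -1.3]
tool_pos: [0.4276, -0.0291, 0.0899]
force: [0.1, -2.0, 0.1]
tool_pos: [0.4277, -0.0282, 0.0899]
force: [-1.2, -3.6, -1.4]
TCP s(ramp) -122.1 lat(+right) 1.5 z 0.0899 tip s 5.9 F [-0.4 -3.7 -0.9] Fu -3.8 t 10.4
silver 38 [278.6 204.8] s 22.8 lat 58.2
silver 163 [328.1 206. ] s -110.7 lat 68.4
silver 44 [303.1 225.7] s -49.1 lat 7.9
silver 49 [273.9 245.2] s 23.3 lat -52.6
```

```bash
python3 -m jog '[1,0,0,0,0,0,0,1,0,0,0,0,0,0]' | grep -E "pos|force"; python3 -m jog '[1,0,0,0,0,0,0,1,0,0,0,0,0,0]'| grep -E "pos|force"; python3 look.py l8
```

```text
tool_pos: [0.4278, -0.0271, 0.0899]
force: [0.8, -3.3, -0.2]
tool_pos: [0.4278, -0.0261, 0.0899]
force: [0.1, -2.9, -0.4]
TCP s(ramp) -120.0 lat(+right) 1.4 z 0.0899 tip s 8.0 F [-0.5 -3.8 -0.2] Fu -3.8 t 10.7833
silver 38 [278.2 204.7] s 23.7 lat 58.7
silver 168 [327.5 206. ] s -109.2 lat 68.1
silver 45 [302.3 225.8] s -46.9 lat 7.4
silver 51 [273.9 245.2] s 23.4 lat -52.7
```

View pics/l8.png

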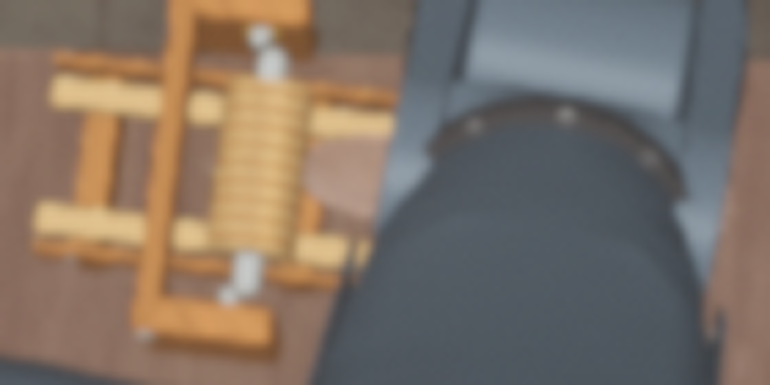

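Run:
```python
from h import *
d=snapshot('scene'); cv2.imwrite('pics/s8.png',cv2.resize(d['color'][220:320,220:380,::-1],None,fx=5,fy=5,interpolation=cv2.INTER_CUBIC))
```

```text
(no output)
```

View pics/s8.png

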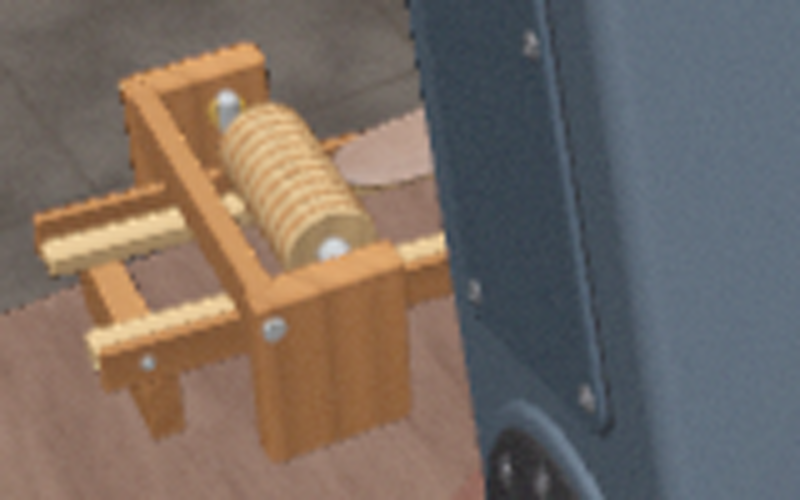

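```bash
cat >> look.py <<'E'
V=hsv[...,2];S=hsv[...,1]
m=((S>80)&(V>175)&(hsv[...,0]>14)).astype(np.uint8)
ys,xs=np.nonzero(m[200:262,230:345]); w=ray(d,np.c_[xs+230,ys+200],.075)[:,:2]-c
s_=w@u*1000-95; l_=w@n*1000; 
for lo,hi in((4,22),(-20,-4)):
    g=(l_>lo)&(l_<hi)&(s_<52); print("barrel lat",lo,hi,"n",g.sum(),"s mean",s_[g].mean().round(1),np.percentile(s_[g],[3,97]).round(1))
E
python3 look.py l9; python3 -m jog '[0,0,0,0,0,0,0]' 55 | grep -E "pos|force|grip"; python3 -m jog '[1,0,0,0,0,0,0,1,0,0,0,0,0,0]' | grep -E "pos|force"; python3 -m jog '[1,0,0,0,0,0,0,1,0,0,0,0,0,0]'| grep -E "pos|force"; python3 look.py l10
```

```text
TCP s(ramp) -120.0 lat(+right) 1.4 z 0.0899 tip s 8.0 F [-0.1 -3.4 -0.6] Fu -3.4 t 10.8833
silver 38 [278.2 204.7] s 23.7 lat 58.7
silver 169 [327.5 206. ] s -109.3 lat 68.1
silver 45 [302.3 225.8] s -46.9 lat 7.4
silver 51 [273.9 245.2] s 23.4 lat -52.7
barrel lat 4 22 n 112 s mean 18.9 [-15.5  43.1]
barrel lat -20 -4 n 90 s mean 21.0 [-4.1 40.2]
tool_pos: [0.4278, -0.0261, 0.0899]
force: [-0.2, -3.0, -0.2]
grip_width: 0.0354
tool_pos: [0.4279, -0.0251, 0.0899]
force: [-0.5, -3.9, 0.9]
tool_pos: [0.428, -0.0241, 0.0899]
force: [-1.2, -3.3, 0.4]
TCP s(ramp) -117.9 lat(+right) 1.4 z 0.0899 tip s 10.1 F [ 0.  -2.8  0.1] Fu -2.8 t 11.35
silver 38 [278.  204.7] s 24.4 lat 58.6
silver 177 [327.1 206. ] s -108.1 lat 68.0
silver 42 [301.5 226.1] s -45.0 lat 6.3
silver 48 [273.4 245. ] s 24.9 lat -52.3
barrel lat 4 22 n 110 s mean 20.8 [-14.6  43.5]
barrel lat -20 -4 n 92 s mean 21.4 [-3.1 40.7]
```

```bash
python3 -m jog '[1,0,0,0,0,0,0,1,0,0,0,0,0,0]' | grep -E "pos|force"; python3 -m jog '[1,0,0,0,0,0,0,1,0,0,0,0,0,0]'| grep -E "pos|force"; python3 -m jog '[1,0,0,0,0,0,0,1,0,0,0,0,0,0]'| grep -E "pos|force"; python3 look.py l11
```

```text
tool_pos: [0.428, -0.023, 0.0899]
force: [0.1, -2.5, 0.1]
tool_pos: [0.4281, -0.022, 0.0899]
force: [-0.2, -2.2, -0.1]
tool_pos: [0.4282, -0.021, 0.0899]
force: [0.4, -2.0, 0.5]
TCP s(ramp) -114.9 lat(+right) 1.4 z 0.0899 tip s 13.1 F [-1.3 -1.5  1.1] Fu -1.6 t 11.9
silver 38 [277.2 204.7] s 26.5 lat 58.4
silver 184 [326.4 206. ] s -106.2 lat 67.8
silver 49 [299.8 226.3] s -40.4 lat 5.2
silver 46 [272.6 244.9] s 27.0 lat -52.2
barrel lat 4 22 n 107 s mean 24.5 [-6.8 45.1]
barrel lat -20 -4 n 92 s mean 23.9 [-1.3 43.7]
```

View pics/l11.png

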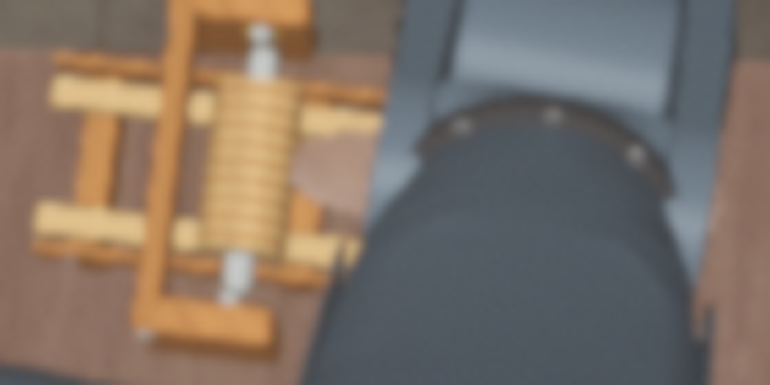

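```bash
python3 -m jog '[1,0,0,0,0,0,0,1,0,0,0,0,0,0]' | grep -E "pos|force"; python3 -m jog '[1,0,0,0,0,0,0,1,0,0,0,0,0,0]'| grep -E "pos|force"; python3 -m jog '[1,0,0,0,0,0,0,1,0,0,0,0,0,0]'| grep -E "pos|force"; python3 look.py l12
```

```text
tool_pos: [0.4283, -0.02, 0.0899]
force: [-0.0, -1.5, 0.7]
tool_pos: [0.4284, -0.019, 0.0899]
force: [-1.2, -1.8, 1.2]
tool_pos: [0.4284, -0.018, 0.0899]
force: [-0.2, -1.7, 1.4]
TCP s(ramp) -111.9 lat(+right) 1.3 z 0.0899 tip s 16.1 F [-0.6 -1.8  1.7] Fu -1.8 t 12.45
silver 36 [276.5 204.6] s 28.5 lat 58.2
silver 194 [325.7 206.1] s -104.5 lat 67.5
silver 40 [298.8 225.8] s -37.5 lat 6.3
silver 44 [271.6 244.8] s 29.5 lat -52.1
barrel lat 4 22 n 104 s mean 26.9 [-4.4 46.6]
barrel lat -20 -4 n 90 s mean 25.9 [-1.5 45.8]
```

View pics/l12.png

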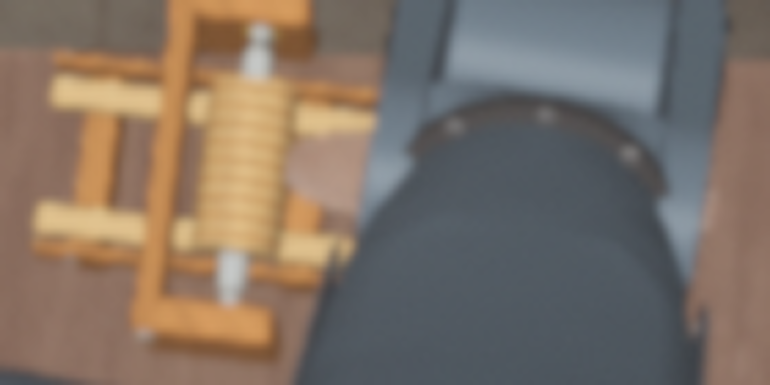

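```bash
python3 -m jog '[1,0,0,0,0,0,0,1,0,0,0,0,0,0]' | grep -E "pos|force"; python3 -m jog '[1,0,0,0,0,0,0,1,0,0,0,0,0,0]'| grep -E "pos|force"; python3 -m jog '[1,0,0,0,0,0,0,1,0,0,0,0,0,0]'| grep -E "pos|force"; python3 look.py l13
```

```text
tool_pos: [0.4285, -0.017, 0.0899]
force: [-0.5, -0.5, -0.8]
tool_pos: [0.4284, -0.016, 0.0898]
force: [0.8, 0.2, -1.1]
tool_pos: [0.4286, -0.015, 0.0898]
force: [-0.6, -0.6, -1.1]
TCP s(ramp) -108.9 lat(+right) 1.3 z 0.0898 tip s 19.1 F [-0.3 -0.6 -0.3] Fu -0.6 t 13.0
silver 41 [274.4 204.4] s 34.0 lat 58.3
silver 206 [324.9 206.1] s -102.3 lat 67.2
silver 43 [297.5 226.3] s -34.2 lat 4.8
silver 49 [269.4 244.6] s 35.6 lat -52.3
barrel lat 4 22 n 96 s mean 31.0 [-5.  51.1]
barrel lat -20 -4 n 81 s mean 33.2 [ 0.6 51.2]
```

View pics/l13.png

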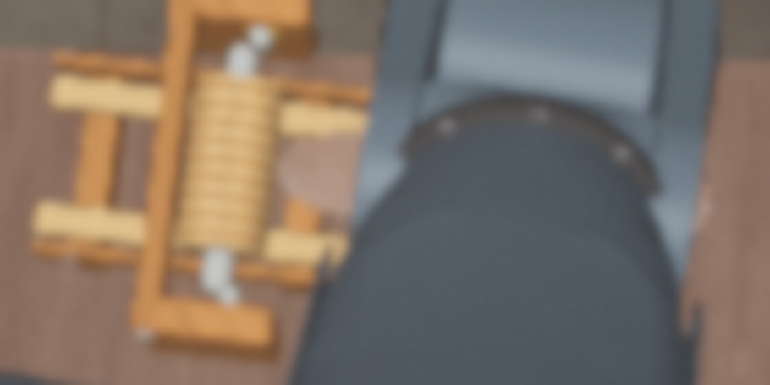

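The pins are now past both noses: the force fell from about 2 N to zero and the roller jumped ahead. Retreating to check that it holds.

```bash
python3 -m jog '[-10,0,0,0,0,0,0,-30,0,0,0,0,0,0,-60,0,0,0,0,0,0,-90,0,0,0,0,0,0,-120,0,0,0,0,0,0,-150,0,0,0,0,0,0,-170,0,0,0,0,0,0,-170,0,0,0,0,0,0]'; python3 look.py l14
python3 - <<'E'
from h import *
d=snapshot('scene'); cv2.imwrite('pics/s14.png',cv2.resize(d['color'][220:320,220:380,::-1],None,fx=5,fy=5,interpolation=cv2.INTER_CUBIC))
E
```

```text
time: 13.67
tool_pos: [0.415, -0.1883, 0.09]
tcp_rot: [2.31, 2.127, 0.0]
force: [1.2, 0.2, -0.7]
grip_width: 0.0353
TCP s(ramp) -280.9 lat(+right) 2.2 z 0.0899 tip s -152.9 F [-1.7  0.3  0.2] Fu 0.1 t 13.7167
silver 42 [274.5 204.3] s 34.0 lat 58.5
silver 362 [268.3 255.3] s 35.2 lat -81.3
barrel lat 4 22 n 181 s mean -38.8 [-122.3   50. ]
barrel lat -20 -4 n 45 s mean -63.1 [-120.8   51.5]
```

View pics/l14.png

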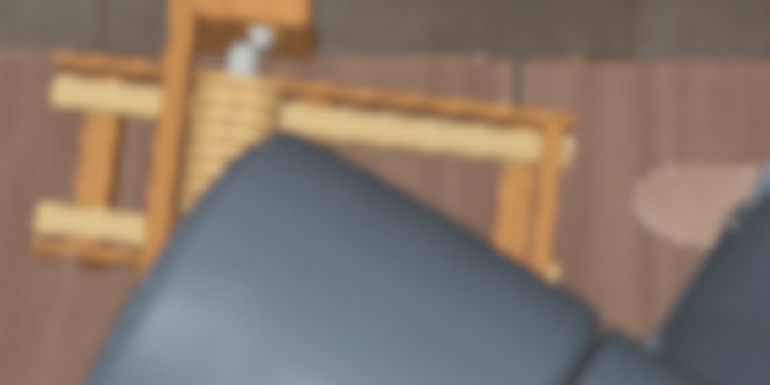

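View pics/s14.png

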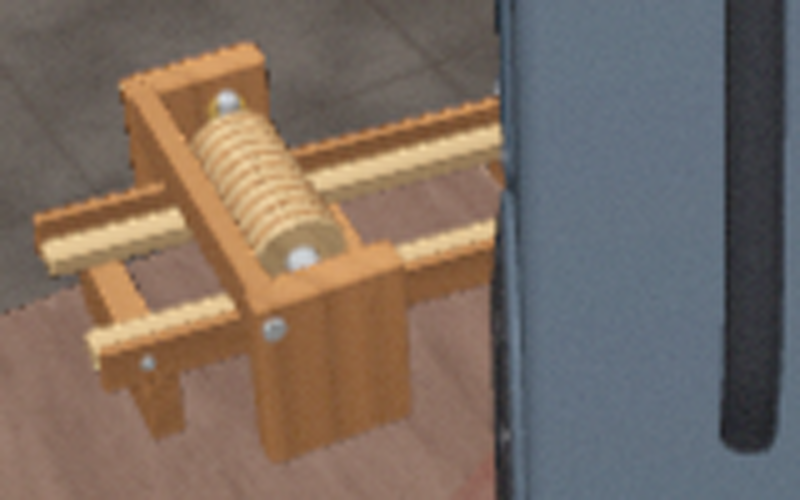

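The roller stays parked with the paddle away. Carrying the paddle back to its open spot.

```bash
python3 -m jog '[-30,0,-10,0,0,0,0,-60,0,-10,0,0,0,0,-90,0,-10,0,0,-6,0,-110,0,-10,0,0,-12,0,-120,20,-10,0,0,-18,0,-130,40,-10,0,0,-18,0,-130,40,-10,0,0,-18,0,-130,40,-10,0,0,-18,0]' | grep -E "time|pos"; python3 -c "
from h import *
rel([.464,-.321,.030],103.3)
d=snapshot('scene'); cv2.imwrite('pics/s15.png',cv2.resize(d['color'][130:270,300:500,::-1],None,fx=4,fy=4))"
```

```text
time: 14.43
tool_pos: [0.445, -0.3166, 0.0995]
shift [-8.8 17.4 69.5] turn [-0.  -0.   0.2] t 14.4333
```

View pics/s15.png

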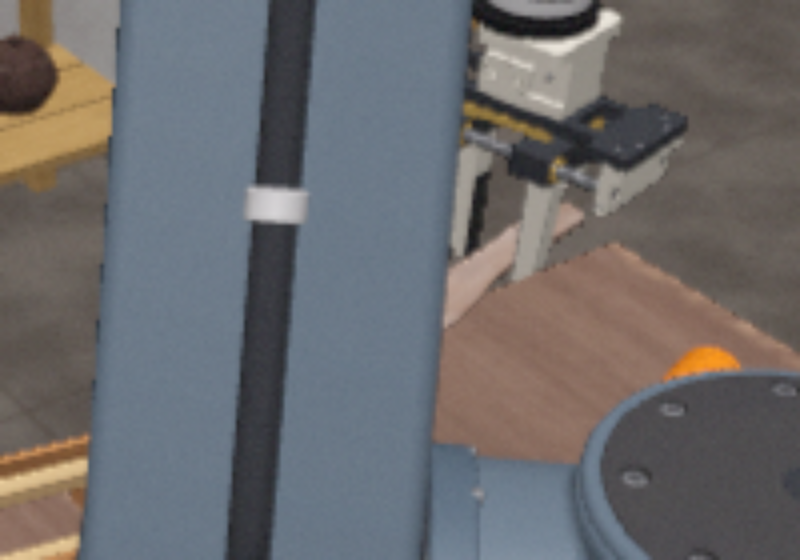

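```bash
python3 -m jog '[-9,17,20,0,0,0,0,-9,17,40,0,0,0,0,-9,17,54,0,0,0,0,-9,17,60,0,0,0,0,-9,17,60,0,0,0,0]' | grep -E "time|pos|force"; python3 -m jog '[0,0,2,0,0,0,0,0,0,4,0,0,0,0,0,0,6,0,0,0,0,0,0,6,0,0,0,0]' | grep -E "time|pos|force"; python3 -m jog '[0,0,2,0,0,0,0,0,0,4,0,0,0,0,0,0,6,0,0,0,0,0,0,6,0,0,0,0]' | grep -E "time|pos|force";python3 -m jog '[0,0,2,0,0,0,0,0,0,4,0,0,0,0,0,0,5,0,0,0,0,0,0,5,0,0,0,0]' | grep -E "time|pos|force"
```

```text
time: 14.9
tool_pos: [0.4623, -0.3209, 0.0388]
force: [-0.8, -0.3, -0.5]
time: 15.23
tool_pos: [0.4634, -0.3223, 0.0342]
force: [0.6, 0.7, -0.9]
time: 15.57
tool_pos: [0.4632, -0.3221, 0.0275]
force: [-0.3, 0.0, -0.7]
time: 15.9
tool_pos: [0.4633, -0.3221, 0.0226]
force: [0.4, -0.4, -0.4]
```

```bash
python3 -m jog '[0,0,1,0,0,0,0,0,0,1,0,0,0,0]' | grep -E "time|pos|force"; python3 -m jog '[0,0,0,0,0,0,45,0,0,0,0,0,0,55,0,0,0,0,0,0,70,0,0,0,0,0,0,75,0,0,0,0,0,0,75,0,0,0,0,0,0,75]' 30| grep -E "time|pos|force|grip"; python3 -m jog '[0,0,-10,0,0,0,75,0,0,-30,0,0,0,75,0,0,-60,0,0,0,75,0,0,-100,0,0,0,75,0,0,-130,0,0,0,75,0,0,-160,0,0,0,75,0,0,-160,0,0,0,75]'; python3 -c "
from h import *
rel([.19,-.516,.238],20.2)"
```

```text
time: 16.07
tool_pos: [0.4633, -0.3222, 0.0218]
force: [-0.2, 0.4, -0.3]
time: 16.57
tool_pos: [0.4634, -0.3222, 0.0219]
force: [-1.2, -0.4, 0.6]
grip_width: 0.0683
time: 17.15
tool_pos: [0.4652, -0.3237, 0.1885]
tcp_rot: [1.94, 2.459, -0.0]
force: [0.5, -1.0, 0.4]
grip_width: 0.0698
shift [-123.4 -312.1  -50.4] turn [ 0.6  0.1 83.3] t 17.15
```

```bash
python3 -m jog '[-123,-312,-50,0,0,83,75,-123,-312,-50,0,0,83,75,-123,-312,-50,0,0,83,75,-123,-312,-50,0,0,83,75,-123,-312,-50,0,0,83,75,-123,-312,-50,0,0,83,75,-123,-312,-50,0,0,83,75,-123,-312,-50,0,0,83,75]'|head -2; python3 -m jog '[0,0,0,0,0,20,75,0,0,0,0,0,20,75]'|head -2; python3 -c "
from h import *
for n in ('scene','top'):
  d=snapshot(n); cv2.imwrite('pics/%s9.png'%n,d['color'][:,:,::-1])"; python3 look.py l20
```

```text
time: 17.82
tool_pos: [0.1913, -0.5118, 0.2315]
time: 17.98
tool_pos: [0.1912, -0.5122, 0.2314]
TCP s(ramp) -623.1 lat(+right) -191.0 z 0.231 tip s -495.1 F [-0.8  0.9 -0.4] Fu 0.8 t 18.1333
silver 41 [274.4 204.4] s 34.0 lat 58.3
silver 50 [269.5 244.7] s 35.4 lat -52.4
barrel lat 4 22 n 242 s mean -29.1 [-121.4   48.9]
barrel lat -20 -4 n 142 s mean -9.4 [-120.1   50.6]
```

View pics/scene9.png

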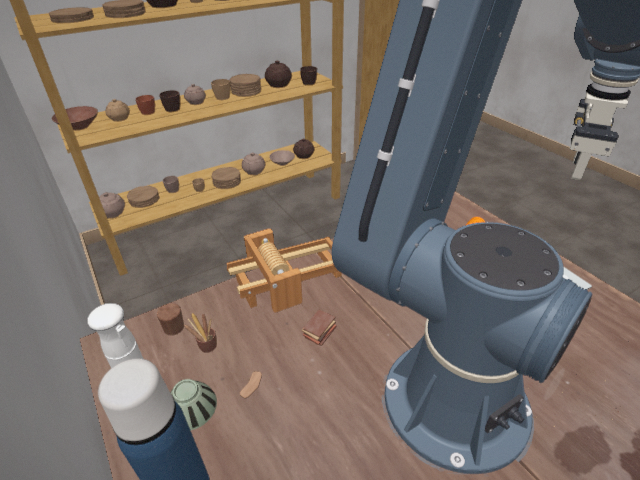

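View pics/top9.png

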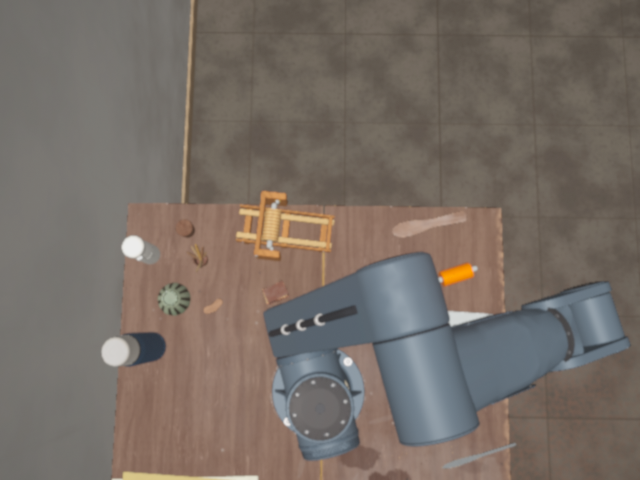

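View pics/l20.png

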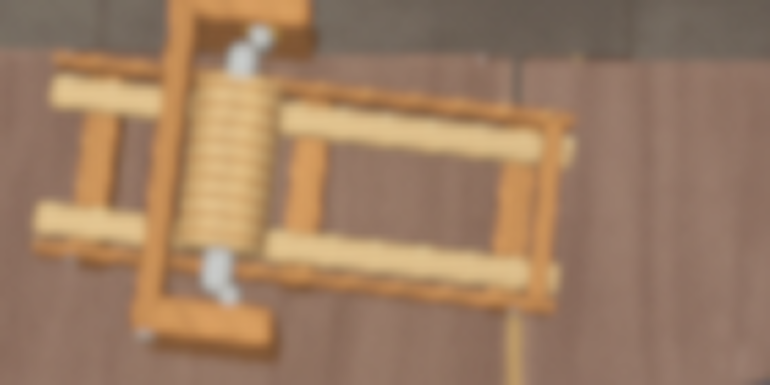

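The final views show the roller parked with both pins, at (240,55) and (217,265) in the zoom, uphill of the noses. The noses are back at their original places, (261,38) and (230,294). The paddle lies flat at (430,224) in the full top view, and the bystanders haven't moved. Handing in.

```bash
python3 -c "
from bench import env
print(env.finish_job()); print(env.get_state()['time'])"
```

```text
the job is handed in; nothing more can be done
None
the job is handed in; nothing more can be done
```

The roller is parked behind both catches and stays there by itself. The paddle lies flat on the bench where I first picked it up, and I handed the job in at about 18 s.

- **Push:** I rolled the roller up with the paddle's blade tip. The highest push I read while crossing the catches was about 4 N; I only read it between short steps, so a brief peak could have been higher. That is a little below the expected 5 to 6 N. The force then fell to about zero as the pins snapped in, and I stopped pushing there.
- **Roller:** its position was the same, to within measurement, right after I backed the paddle away and again about 4 s later. The last top view puts its pins about 34 to 37 mm uphill of the ramp's middle. The left pin reads slightly ahead of the right, well under the 0.12 rad allowed.
- **Catches:** both noses look sprung back to where they were at the start. I could only judge this from the picture, at about 3 mm per pixel, so it cannot confirm the 1.5 mm limit.
- **Everything else:** the paddle looks clear of the ramp, and the needle cup and former appear unmoved in both camera views.

No check failed. My estimate of the distance from grip to blade tip was about 7 mm too long, which I corrected from the images before reaching the catches.

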